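Lay out the long screwdriver

ROBOT

A 6-joint arm with a two-finger parallel gripper is mounted at the origin on a cart in front of the work surface, level with it; the furniture and walls round the work are solid. World frame = base frame: x ahead of the robot, y to its left, z up, the work surface at z = 0. Lengths are in m, angles in rad, forces in N, time in s.
With the tool pointing down it reaches from about 0.325 to 0.9 m from the base axis. Payload 6.1 kg.
Tool frame: the origin (TCP) lies on the mounting face of the last link; the fingertips stand tip_reach ahead of it and the grasp point (between the pads) lies 164 mm ahead of it (tip_reach is the distance from the TCP to the fingertips, in m); z points along the fingers, y is the line along which they close (so a half turn about z gives the same grasp; the last joint's range is limited). The gripper opens to 87 mm and grips with 3 to 60 N. Pads are 19 mm wide; open, the fingers measure 117 mm over their backs; the gripper's body (75 mm by 190 mm) begins 51 mm behind the grasp point.
Start: joints at [1.121, 0.22, 1.526, -0, 1.395, -0.126], TCP at [0.199, 0.593, 0.405] pointing down, gripper open.
Joint ranges: [-2.98, 2.98], [-0.91, 2.08], [0.09, 2.57], [-1.24, 4.39], [0.2, 2.65], [-2.68, 2.68]. Speed limits (rad/s): [2.57, 2.57, 3.01, 3.14, 3.14, 3.14].

INTERFACE

Orientations are given as a unit quaternion [w, x, y, z].
In Python, from cell import * gives the robot as it stands.
- The arm moves only by the tool step_arm, never from a script. Its arguments are lists of equal length, an entry for each row: "linear": the shift along the tool's x, y, z scaled (see below), a list of three; "rot": the turn, a rotation vector about the tool's x, y, z scaled (see below), a list of three. In form: {"linear": [[dx, dy, dz], ...], "rot": [[wx, wy, wz], ...]}. A call has 1 to 8 rows; each row shifts and turns the commanded pose from where the row before left it, along the tool's axes as they then stand; what a row does not reach is not made up. The controller multiplies each number of a shift by 0.5 m and each number of a turn by pi/4 rad. A row lasts 1/8 s, in which the tool goes at most 62.5 mm and 10.7 degrees, less where a joint would pass 70% of its speed; a pose out of reach is approached as far as the arm can. A call with a number of a shift or a turn outside -1 to 1 is refused whole. A call with a gripper value outside its range is refused whole. "claw" is the opening, from 0 (shut) to 1 (fully open), set as the call begins (left out, the last holds). The fingers move at their own pace and stop on an object; "squeeze" is the grip in N (left out, the last holds). Time passes only in rows, so rows that do not move let the fingers close. It gives the time, the measured TCP pose, the force, the opening and the grip force at its end, in the units of the state.
- sense(): the state, without advancing time (a new reading comes with each control period).
- get_image(name): name is "side" or "top"; returns a dict with "image" (400x640x3 uint8, red, green, blue), "range_z" (400x640 float32, m along the optical axis (not along the pixel's ray), 0 where there is no reading), "fov_y" (degrees; the focal length in pixels is half the picture's height over the tangent of half this angle, whatever the lens; pixels are square), "cx", "cy" (the principal point, pixels), "rvec" (rotation vector, rad) and "tvec" (3), from world to camera coordinates, as OpenCV has them. Camera axes: x right, y down, z forward; pixel columns grow to the right and rows downward; lengths in m; the calibration is good to about 2 mm. A picture is of the moment at which its call begins.
- sign_off(): hands the job in; it is judged then, once.
The state is a dict: "clock": time; "qpos": joint angles; "qd": joint speeds; "joint_torque": joint torques, N m; "tool_pos": TCP position; "eef_rot": TCP orientation; "force": force on the tool from outside, world axes, zero at the start; "wrist_torque": the same for the moment, N m; "opening": finger opening in m; "gripper_force": force on a finger pad.
Only numpy, scipy, OpenCV 4.12 (cv2) and the standard library are available. Lean on these libraries where they do the work, as an engineer would, in place of code of your own. Each camera call takes 0.05 s, during which the arm holds its last target. There are 200 camera calls.

TASK

First lift the tin out of the raised tool tray and stand it upright on the bench, clear of the tray. Then pull the longest screwdriver straight up out of the tool stand and lay it down gently, flat in the tray. Leave the other two tools standing in the stand.

Things in the scene. Friction and masses are not known exactly. Their poses are not given: they have to be found in the camera images.
- tool_stand: fixed aluminium block, 150 (its x) x 50 (its y) x 75 mm high, origin at the centre of its underside, z up. Three upright pockets of 11 mm diameter, 62 mm deep, at x = -50, 0 and +50 mm on its centre line; each holds one tool, handle up, in any order. Nothing else stands within 10 mm of the block
- long_driver: longest tool: a 205 mm screwdriver, 0.1 kg; black round handle (28 mm diameter, 90 long, straight from 142 to 195 mm of the tool's length), steel shaft (8 mm diameter, 115 long). Origin at the tip, +z towards the handle's end. In the stand (tip 13 mm above the bench) it stands 218 mm high, 50 mm above the others, leaning up to 3 degrees; it is free once its tip is above 75 mm
- long_driver_butt (a point): centre of the end face of the long screwdriver's handle, 205 mm from its tip
- short_driver: shorter screwdriver of the same kind, 150 mm long, handle 26 mm diameter; origin at its tip, +z towards the handle's end, whose top stands 163 mm above the bench. Stays in the stand
- file: square file with a black round handle of 24 mm diameter, 140 mm long; origin at its tip, +z towards the handle's end, whose top stands 153 mm above the bench. Stays in the stand
- tray: fixed open steel tray on two short legs, 96 (its x) x 246 (its y) mm outside, rim 76 mm above the bench; walls 4 mm thick (inside 88 x 238 mm), floor 60 mm above the bench, rim 16 mm above the floor. Origin on the bench under its centre, z up; long side within 0.1 rad of world y. A clamp jig and vice (up to 0.1 m high) stand in front, a tool case and drawers (x > 0.68, 165 mm high) behind
- tin: round dark blue tin with a fixed lid, 57 mm diameter, 44 mm high, origin at the centre of its underside, z up. Starts upright on the tray's floor. A bare patch of bench that is always free for it lies near the bench's front edge, in front of the vice: 80 mm across, centred at x = 0.42, y = 0.22

How it is judged:
On the way, in this order (a step that is already met when the one before it is completed fails the run):
1. the tin stands upright on the bench outside the tray, let go, with the long screwdriver still in the stand (height (world z) of tin between -0.005 and 0.006 m and angle between tin's own z axis and vertical below 0.1 rad and contact force between the fingers and tin below 0.05 N and height (world z) of long_driver below 0.04 m and (x of tin in the frame of tray below -0.077 m or x of tin in the frame of tray above 0.077 m or y of tin in the frame of tray below -0.149 m or y of tin in the frame of tray above 0.149 m)), for 0.2 s.
2. the long screwdriver has been drawn up out of its pocket, still upright (height (world z) of long_driver above 0.076 m and angle between long_driver's own z axis and vertical below 0.5 rad), for 0.05 s.
At the end, for the whole second after the job is handed in: The long screwdriver lies at rest inside the tray, both ends below 86 mm, level within 0.15 rad; the tin stands still and upright (0.1 rad) on the bench, outside the tray; the short screwdriver and the file still stand in the stand (tips moved under 12 mm, upright within 0.15 rad) (x of long_driver in the frame of tray between -0.044 and 0.044 m and y of long_driver in the frame of tray between -0.12 and 0.12 m and x of long_driver_butt in the frame of tray between -0.044 and 0.044 m and y of long_driver_butt in the frame of tray between -0.12 and 0.12 m and angle between long_driver's own z axis and vertical between 1.42 and 1.72 rad and height (world z) of each of long_driver_butt, long_driver below 0.086 m and linear speed of each of long_driver, tin below 0.03 m/s and height (world z) of tin between -0.005 and 0.006 m and angle between tin's own z axis and vertical below 0.1 rad and distance of each of short_driver, file from where it was at the start of the episode below 0.012 m and angle between each of short_driver, file's own z axis and vertical below 0.15 rad and (x of tin in the frame of tray below -0.077 m or x of tin in the frame of tray above 0.077 m or y of tin in the frame of tray below -0.149 m or y of tin in the frame of tray above 0.149 m)); the robot touches nothing.
It fails at once if the tin is tipped over (angle between tin's own z axis and vertical above 0.8 rad).
It fails at once if the long screwdriver is dropped (it moves faster than 0.9 m/s while not held) (linear speed of long_driver above 0.9 m/s and contact force between the fingers and long_driver below 0.01 N).
It fails at once if the short screwdriver or the file is pulled out of the stand (height (world z) of any of short_driver, file above 0.05 m).
It also fails if it takes over 53 s, if anything falls off the work surface, if the arm or the gripper's body presses on something with over 40 N, if the wrist force passes 120 N, or if a joint passes its speed limit or range.

## Working session

There is one attempt and no reset: what is moved stays moved. The work goes in short steps, Python scripts to look and compute and a tool call to move; the robot and the scene stay as the last step left them, time stands still between calls to the robot, and variables do not carry over. Pictures are saved under pics/ and viewed, at most 10 in all, crops included, and the job is handed in when it is done.

Besides the shell and the picture viewer there is one more tool, called after "Emit:" as name(argument=value, ...) on one line, values as JSON. step_arm: Moves the arm, as the interface text tells. Shifts and turns lie within -1 to 1; 1 stands for 0.5 m of shift or pi/4 rad of turn. Its arguments: {"type":"object","properties":{"linear":{"type":"array","items":{"type":"array","items":{"type":"number"}}},"rot":{"type":"array","items":{"type":"array","items":{"type":"number"}}},"claw":{"type":"number"},"squeeze":{"type":"number"}},"required":["linear","rot"]}

```bash
mkdir -p pics; cat > h.py <<'E'
from cell import *
import numpy as np, cv2
from scipy.spatial.transform import Rotation as R
def cloud(n):
    d=get_image(n); z=d["range_z"].astype(float); h,w=z.shape
    f=h/2/np.tan(np.radians(d["fov_y"])/2)
    v,u=np.mgrid[:h,:w]
    pc=np.stack([(u-d["cx"])/f*z,(v-d["cy"])/f*z,z],-1)
    Rm=R.from_rotvec(np.ravel(d["rvec"])).as_matrix()
    P=(pc-np.ravel(d["tvec"]))@Rm
    P[z==0]=np.nan
    return d["image"],P
def st():
    s=sense(); q=s["eef_rot"]; M=R.from_quat([q[1],q[2],q[3],q[0]]).as_matrix()
    return s,np.array(s["tool_pos"]),M
E
python3 - <<'E'
from h import *
for n in("side","top"):
    im,P=cloud(n); cv2.imwrite(f"pics/{n}0.png",im[...,::-1]); np.save(n+"0.npy",P); np.save(n+"0im.npy",im)
s,p,M=st(); print(s); print(M.round(3))
E
```

```text
{'clock': 0.1, 'qpos': array([ 1.12090884e+00,  2.21152243e-01,  1.52747471e+00, -7.75624651e-06,
        1.39470241e+00, -1.26093994e-01]), 'qd': array([ 4.37402766e-04, -1.69787431e-03, -1.86267682e-03, -4.75894138e-05,
        9.34248955e-04,  1.44593674e-03]), 'joint_torque': array([ 1.33515488e-03, -4.95943058e+01, -3.88517225e+01,  7.03401491e-02,
        5.15414262e-02, -1.82569897e-05]), 'tool_pos': array([0.19875129, 0.59230792, 0.40375493]), 'eef_rot': array([-2.42974202e-04,  1.61189702e-01,  9.86923060e-01, -8.33673651e-04]), 'force': array([ 0.88888381, -0.06319092,  0.21072801]), 'wrist_torque': array([-0.01794435, -0.02614409,  0.00404534]), 'gripper_force': 0.0, 'opening': 0.08683904662649009}
[[-0.948  0.318 -0.001]
 [ 0.318  0.948 -0.002]
 [ 0.    -0.002 -1.   ]]
```

View pics/side0.png

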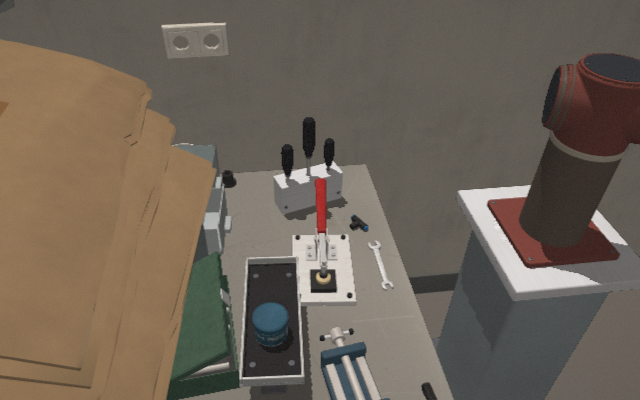

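View pics/top0.png

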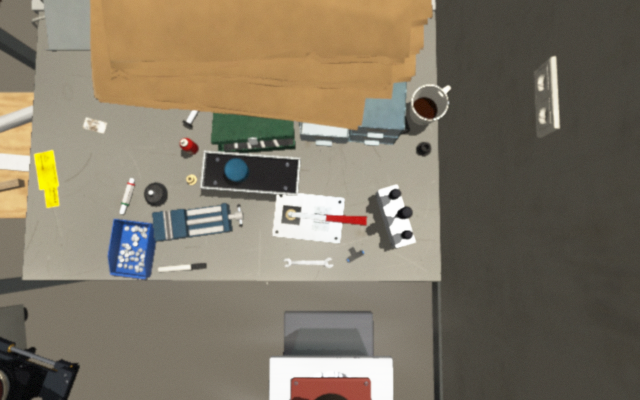

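Side view: tray with the dark blue tin at (270,322). The stand is at (308,185), with the long driver in its middle pocket, top at (309,122). Top view: tin (236,170), tray centre (251,174), long driver (404,212). A brown sheet overhangs the back.

```bash
python3 - <<'E'
from h import *
P=np.load("top0.npy"); S=np.load("side0.npy"); imT=np.load("top0im.npy"); imS=np.load("side0im.npy")
def show(n,A): print(n,np.round(A,4))
for u,v in [(236,170),(404,212),(408,235),(394,193),(280,175),(250,110),(330,60),(200,60),(345,218),(180,222),(240,130),(350,130),(188,146)]: show((u,v),P[v,u])
# all points by height inside regions
for n,Q in (("top",P),("side",S)):
    x,y,z=Q[...,0],Q[...,1],Q[...,2]
    br=(z>0.18)&(x>0.3); 
    print(n,"high obstacles", [ (k,np.nanmin(x[br&(abs(y-k)<.03)]).round(3) if (br&(abs(y-k)<.03)).any() else None) for k in (-.3,-.2,-.1,0,.1,.2,.3)], np.nanmin(z[(z>.25)&(x>.6)]) if ((z>.25)&(x>.6)).any() else None)
    t=(abs(z-.104)<.006)&(abs(x-P[170,236,0])<.05)&(abs(y-P[170,236,1])<.05)
    (c,r)=cv2.minEnclosingCircle(np.c_[x[t],y[t]].astype(np.float32)); show("tin",[*c,r,np.median(z[t]),t.sum()])
    t=(abs(z-.076)<.005)&(abs(x-P[174,251,0])<.09)&(abs(y-P[174,251,1])<.17)
    c=np.c_[x[t],y[t]].astype(np.float32); print("tray",cv2.minAreaRect(c),t.sum())
    t=(abs(z-.075)<.005)&(abs(x-P[212,404,0])<.13)&(abs(y-P[212,404,1])<.13)
    c=np.c_[x[t],y[t]].astype(np.float32); print("stand",cv2.minAreaRect(c),t.sum())
    t=(z>.1)&(z<.24)&(abs(x-P[212,404,0])<.13)&(abs(y-P[212,404,1])<.13)
    c=Q[t]; 
    for k in np.arange(.1,.23,.01):
        g=c[abs(c[:,2]-k)<.005]
        g=g[np.abs(g[:,:2]-P[212,404,:2]).max(1)<.035] 
        if len(g): show(f"drv z{k:.2f}",[*g.min(0)[:2],*g.max(0)[:2],len(g)])
E
```

```text
(236, 170) [0.6221 0.2351 0.1026]
(404, 212) [ 0.5115 -0.1577  0.2186]
(408, 235) [ 0.4623 -0.1778  0.1534]
(394, 193) [ 0.5591 -0.1447  0.1651]
(280, 175) [0.6159 0.13   0.0622]
(250, 110) [0.7462 0.1876 0.196 ]
(330, 60) [0.816  0.0062 0.3145]
(200, 60) [0.8114 0.2693 0.3247]
(345, 218) [ 0.5046 -0.0344  0.0939]
(180, 222) [0.4951 0.3828 0.0608]
(240, 130) [0.7229 0.2272 0.1021]
(350, 130) [ 0.7173 -0.0454  0.1268]
(188, 146) [0.6887 0.365  0.0715]
top high obstacles [(-0.3, None), (-0.2, np.float64(0.501)), (-0.1, np.float64(0.747)), (0, np.float64(0.706)), (0.1, np.float64(0.723)), (0.2, np.float64(0.734)), (0.3, np.float64(0.748))] 0.2500052085329961
tin [6.234e-01 2.357e-01 2.880e-02 1.040e-01 4.180e+02]
tray ((0.6234022378921509, 0.2312605381011963), (0.30753469467163086, 0.11760213226079941), 80.32416534423828) 506
stand ((0.511311948299408, -0.16408544778823853), (0.14989754557609558, 0.05060870200395584), 16.896560668945312) 831
drv z0.13 [ 0.5459 -0.1472  0.5459 -0.1472  1.    ]
drv z0.15 [ 0.5019 -0.1556  0.5462 -0.1462  2.    ]
drv z0.16 [ 0.4989 -0.1579  0.5174 -0.1502 
[... 794 characters left out ...]
, 16.64426040649414) 899
drv z0.10 [ 0.5106 -0.1615  0.517  -0.1515  7.    ]
drv z0.11 [ 0.4768 -0.1757  0.5172 -0.1564 17.    ]
drv z0.12 [ 0.4771 -0.1749  0.5195 -0.1559 18.    ]
drv z0.13 [ 0.4774 -0.176   0.5222 -0.1515 22.    ]
drv z0.14 [ 0.4769 -0.1801  0.5225 -0.1497 30.    ]
drv z0.15 [ 0.4999 -0.1617  0.5266 -0.1456 39.    ]
drv z0.16 [ 0.5006 -0.1585  0.5265 -0.1437 47.    ]
drv z0.17 [ 0.5009 -0.159   0.5267 -0.1459 55.    ]
drv z0.18 [ 0.5013 -0.1608  0.5268 -0.1446 49.    ]
drv z0.19 [ 0.5011 -0.1578  0.5268 -0.1446 53.    ]
drv z0.20 [ 0.5018 -0.1603  0.5268 -0.1456 54.    ]
drv z0.21 [ 0.5014 -0.166   0.5269 -0.1462 63.    ]
drv z0.22 [ 0.5033 -0.1689  0.5247 -0.1459 60.    ]
```

```bash
python3 - <<'E'
from h import *
import cell
print([n for n in dir(cell) if n[0]!='_'], getattr(cell,'tip_reach',None))
A=np.concatenate([np.load(n+"0.npy").reshape(-1,3) for n in("top","side")]); A=A[np.isfinite(A).all(1)]
def grid(xs,ys,s=.01):
    print("y\\x",[round(x*1000) for x in xs])
    for y in ys:
        r=[]
        for x in xs:
            g=A[(abs(A[:,0]-x)<s)&(abs(A[:,1]-y)<s),2]; r.append(round(1000*g.max()) if len(g) else -1)
        print(round(y*1000),r)
grid(np.arange(.66,.80,.02),np.arange(0,.36,.02))
grid(np.arange(.34,.58,.02),np.arange(.08,.36,.02))
S=np.load("side0.npy");x,y,z=S[...,0],S[...,1],S[...,2]
t=(abs(z-.0755)<.003)&(x>.55)&(x<.69)&(y>.05)&(y<.35); c=np.c_[x[t],y[t]].astype(np.float32); print(cv2.minAreaRect(c),cv2.boxPoints(cv2.minAreaRect(c)).round(3))
P=np.load("top0.npy");x,y,z=P[...,0],P[...,1],P[...,2]
t=(abs(z-.076)<.004)&(x>.55)&(x<.675)&(y>.05)&(y<.345); c=np.c_[x[t],y[t]].astype(np.float32); print(cv2.minAreaRect(c),cv2.boxPoints(cv2.minAreaRect(c)).round(3))
E
```

```text
['Unreachable', 'get_image', 'sense', 'sign_off', 'tip_reach'] 0.1822
y\x [660, 680, 700, 720, 740, 760, 780, 800]
0 [6, 118, 184, 203, 215, 227, 267, 279]
20 [7, 120, 165, 202, 212, 226, 266, 278]
40 [7, 119, 165, 201, 212, 222, 266, 280]
60 [6, 7, 165, 199, 210, 221, 267, 317]
80 [80, 7, 164, 192, 212, 221, 261, 319]
100 [79, 8, 116, 190, 208, 219, 265, 318]
120 [80, 6, 119, 189, 206, 216, 260, 316]
140 [81, 7, 116, 115, 204, 215, 261, 316]
160 [80, 56, 119, 115, 202, 212, 259, 320]
180 [81, 105, 123, 113, 202, 213, 255, 319]
200 [80, 108, 122, 113, 198, 209, 222, 320]
220 [103, 78, 117, 111, 196, 207, 219, 319]
240 [105, 105, 117, 111, 190, 207, 216, 327]
260 [105, 110, 118, 110, 186, 203, 215, 326]
280 [81, 114, 117, 108, 186, 204, 214, 327]
300 [80, 119, 116, 107, 96, 197, 208, 326]
320 [81, 79, 9, 7, 4, 197, 210, 329]
340 [9, 5, 7, 7, 7, 196, 210, 333]
y\x [340, 360, 380, 400, 420, 440, 460, 480, 500, 520, 540, 560]
80 [6, 7, 10, 11, 7, 5, 20, 26, 64, 66, 32, 82]
100 [4, 8, 10, 10, 7, 6, 22, 26, 51, 84, 35, 80]
120 [6, 8, 11, 9, 7, 7, 24, 22, 40, 77, 34, 82]
140 [4, 8, 7, 8, 8, 7, 23, 24, 29, 30, 28, 82]
160 [6, 8, 7, 7, 7, 8, 18, 20, 17, 18, 11, 78]
180 [9, 8, 10, 7, 9, 7, 8, 7, 7, 9, 7, 81]
200 [5, 7, 7, 8, 7, 9, 6, 8, 6, 8, 8, 7]
220 [4, 7, 7, 7, 10, 6, 7, 39, 44, 47, 7, 8]
240 [6, 9, 8, 7, 7, 7, 6, 43, 50, 50, 43, 9]
260 [4, 7, 8, 6, 5, 8, 9, 53, 53, 51, 49, 6]
280 [5, 6, 9, 9, 7, 9, 16, 54, 53, 54, 51, 9]
300 [6, 6, 6, 8, 8, 7, 22, 32, 48, 44, 31, 7]
320 [6, 8, 22, 6, 9, 11, 27, 31, 46, 43, 32, 6]
340 [9, 8, 21, 16, 7, 5, 33, 31, 45, 38, 30, 8]
((0.6223079562187195, 0.20677995681762695), (0.2498062551021576, 0.09620662778615952), 85.80896759033203) [[0.565 0.086]
 [0.661 0.079]
 [0.679 0.328]
 [0.583 0.335]]
((0.619461715221405, 0.20444118976593018), (0.24671071767807007, 0.09674185514450073), 85.83757019042969) [[0.562 0.085]
 [0.659 0.078]
 [0.677 0.324]
 [0.58  0.331]]
```

Emit:
step_arm(linear=[[-0.08,-0.03,0],[-0.08,-0.03,0],[-0.08,-0.03,0.01],[-0.08,-0.03,0.01],[-0.08,-0.03,0.01],[-0.08,-0.03,0.01],[-0.08,-0.03,0.01],[-0.08,-0.03,0.01]], rot=[[0,0,0],[0,0,0],[0,0,0],[0,0,0],[0,0,0],[0,0,0],[0,0,0],[0,0,0]], claw=1)

```text
clock: 1.1
tool_pos: [0.4649, 0.3759, 0.3741]
eef_rot: [-0.0, 0.161, 0.987, -0.0]
force: [0.6, 0.2, -0.2]
opening: 0.0869
gripper_force: 0.0
```

Emit:
step_arm(linear=[[-0.08,-0.03,0.01],[-0.08,-0.03,0.01],[-0.08,-0.03,0.01],[-0.08,-0.03,0.01],[-0.07,-0.04,0.01],[0,0,0],[0,0,0],[0,0,0]], rot=[[0,0,0],[0,0,0],[0,0,0],[0,0,0],[0,0,0],[0,0,-0.16],[0,0,-0.16],[0,0,0]])

```text
clock: 2.1
tool_pos: [0.6234, 0.2388, 0.349]
eef_rot: [-0.001, 0.037, 0.999, -0.0]
force: [0.1, 0.2, -0.5]
opening: 0.0867
gripper_force: 0.0
```

```bash
cat >> h.py <<'E'
import json
def log():
    s,p,M=st(); open("log.jsonl","a").write(json.dumps([list(map(float,s["qpos"])),p.tolist(),M.tolist()])+"\n")
def togo(t,ydir=None,G=None):
    "shift in tool axes (scaled) for the grasp point to reach t, now"
    s,p,M=st(); log()
    print("t",round(s["clock"],2),"q",np.round(s["qpos"],3),"tcp",p.round(4),"open",round(s["opening"],4),"gf",round(s["gripper_force"],2),"F",np.round(s["force"],1))
    print(M.round(3)); g=p+M[:,2]*.164
    print("grasp",g.round(4),"togo scaled",(M.T@(np.array(t)-g)/.5).round(4))
    if G is not None: print("rot scaled",(R.from_matrix(M.T@G).as_rotvec()/(np.pi/4)).round(4))
E
python3 - <<'E'
from h import *
Y=np.array([.073,.997,0]);Y/=np.linalg.norm(Y);Z=np.array([0,0,-1.]);G=np.c_[np.cross(Y,Z),Y,Z]
togo([.625,.237,.087],G=G)
E
```

```text
t 2.1 q [ 0.248  0.361  1.46   0.     1.321 -1.249] tcp [0.6234 0.2388 0.349 ] open 0.0867 gf 0.0 F [ 0.1  0.2 -0.5]
[[-0.997  0.074 -0.001]
 [ 0.074  0.997 -0.   ]
 [ 0.001 -0.    -1.   ]]
grasp [0.6232 0.2388 0.185 ] togo scaled [-0.004  -0.0032  0.1961]
rot scaled [-0.0004 -0.0014 -0.0011]
```

Emit:
step_arm(linear=[[-0.004,-0.003,0.05],[0,0,0.05],[0,0,0.05],[0,0,0.03],[0,0,0.016],[0,0,0]], rot=[[0,0,0],[0,0,0],[0,0,0],[0,0,0],[0,0,0],[0,0,0]])

```text
clock: 2.85
tool_pos: [0.6253, 0.2375, 0.2516]
eef_rot: [-0.0, 0.036, 0.999, -0.0]
force: [-1.4, -0.9, -0.4]
opening: 0.0874
gripper_force: 0.0
```

Emit:
step_arm(linear=[[0,0,0],[0,0,0],[0,0,0],[0,0,0],[0,0,0],[0,0,0]], rot=[[0,0,0],[0,0,0],[0,0,0],[0,0,0],[0,0,0],[0,0,0]], claw=0, squeeze=20)

```text
clock: 3.6
tool_pos: [0.6254, 0.2374, 0.2521]
eef_rot: [0.0, 0.036, 0.999, 0.0]
force: [-0.4, -0.0, 3.0]
opening: 0.055
gripper_force: 19.5
```

Emit:
step_arm(linear=[[0,0,-0.02],[0,0,-0.05],[0,0,-0.05],[0,0,-0.05],[0.06,0,0],[0.07,-0.02,0],[0.07,-0.02,0],[0.07,-0.02,0]], rot=[[0,0,0],[0,0,0],[0,0,0],[0,0,0],[0,0,0],[0,0,0],[0,0,0],[0,0,0]])

```text
clock: 4.6
tool_pos: [0.4872, 0.217, 0.3368]
eef_rot: [-0.0, 0.036, 0.999, -0.0]
force: [-0.3, -0.1, -0.6]
opening: 0.0552
gripper_force: 19.6
```

Emit:
step_arm(linear=[[0.08,-0.005,0],[0.07,0,0],[0,0,0.05],[0,0,0.07],[0,0,0.07],[0,0,0.06],[0,0,0.03],[0,0,0]], rot=[[0,0,0],[0,0,0],[0,0,0],[0,0,0],[0,0,0],[0,0,0],[0,0,0],[0,0,0]])

```text
clock: 5.6
tool_pos: [0.4132, 0.2201, 0.1962]
eef_rot: [-0.001, 0.036, 0.999, -0.0]
force: [0.2, 0.2, -1.5]
opening: 0.0552
gripper_force: 19.7
```

```bash
python3 - <<'E'
from h import *
togo([.415,.22,.028])
E
```

```text
t 5.6 q [ 0.321  0.118  2.078 -0.     0.947 -1.178] tcp [0.4132 0.2201 0.1962] open 0.0552 gf 19.69 F [ 0.2  0.2 -1.5]
[[-0.997  0.073 -0.002]
 [ 0.073  0.997 -0.001]
 [ 0.002 -0.001 -1.   ]]
grasp [0.4129 0.2199 0.0322] togo scaled [-0.0043  0.0004  0.0083]
```

Emit:
step_arm(linear=[[0,0,0.005],[0,0,0.003],[0,0,0.001],[0,0,0]], rot=[[0,0,0],[0,0,0],[0,0,0],[0,0,0]])

```text
clock: 6.1
tool_pos: [0.4137, 0.2203, 0.1926]
eef_rot: [0.0, 0.036, 0.999, 0.0]
force: [-1.1, -0.3, -1.6]
opening: 0.0549
gripper_force: 19.7
```

Emit:
step_arm(linear=[[0,0,0],[0,0,0],[0,0,0],[0,0,0],[0,0,0],[0,0,0]], rot=[[0,0,0],[0,0,0],[0,0,0],[0,0,0],[0,0,0],[0,0,0]], claw=1)

```text
clock: 6.85
tool_pos: [0.4135, 0.2202, 0.1922]
eef_rot: [-0.0, 0.036, 0.999, -0.0]
force: [-0.4, 0.3, 0.8]
opening: 0.0869
gripper_force: 0.0
```

Emit:
step_arm(linear=[[0,0,-0.02],[0,0,-0.06],[0,0,-0.08],[0,0,-0.08],[0,0,-0.08],[0,0,0]], rot=[[0,0,0],[0,0,0],[0,0,0],[0,0,0],[0,0,0],[0,0,0]])

```text
clock: 7.6
tool_pos: [0.4148, 0.2206, 0.3568]
eef_rot: [0.004, 0.036, 0.999, 0.001]
force: [0.4, 0.4, 0.8]
opening: 0.0872
gripper_force: 0.0
```

```bash
python3 - <<'E'
from h import *
togo([.512,-.162,.188])
im,P=cloud("top"); cv2.imwrite("pics/top1.png",im[...,::-1])
x,y,z=P[...,0],P[...,1],P[...,2]
t=(z>.03)&(z<.06)&(abs(x-.415)<.06)&(abs(y-.22)<.06)
if t.sum(): print(cv2.minEnclosingCircle(np.c_[x[t],y[t]].astype(np.float32)),np.median(z[t]),z[t].std(),t.sum())
E
cat log.jsonl
```

```text
t 7.6 q [ 0.321 -0.121  1.973  0.     1.281 -1.178] tcp [0.4148 0.2206 0.3568] open 0.0872 gf 0.0 F [0.4 0.4 0.8]
[[-0.997  0.072  0.008]
 [ 0.072  0.997  0.003]
 [-0.008  0.003 -1.   ]]
grasp [0.4161 0.2211 0.1928] togo scaled [-0.2468 -0.7503  0.0092]
((0.4731346368789673, 0.2648811340332031), 0.0037541764322668314) 0.04584787720854356 0.006121061514346305 5
[[0.24782922223386247, 0.36137267204253826, 1.4600654603332792, 2.4088476192348205e-05, 1.321306623339371, -1.2490338143237036], [0.6233936894982905, 0.23881885563800295, 0.3490474544971897], [[-0.9972671210254636, 0.07387170654833819, -0.001122627818851385], [0.07387204166674063, 0.9972676941873571, -0.000259981190849472], [0.001100355202097983, -0.0003422015027296562, -0.9999993360580599]]]
[[0.3206793876302815, 0.1182044232282126, 2.0782050072153324, -5.06883646291514e-06, 0.9472726681502353, -1.17754895518932], [0.4131859024911785, 0.22005849604863978, 0.19616050313579866], [[-0.9973664033726536, 0.07250055563514703, -0.001981629655713415], [0.07250199149362337, 0.9973680475604639, -0.0006625216122922701], [0.0019283809156953199, -0.0008044488940506387, -0.9999978171021279]]]
[[0.3208066755010255, -0.1212803717373017, 1.9733789084494349, 2.5717053398769708e-05, 1.2811354762389675, -1.1775698852997962], [0.41475374255323644, 0.2206462291931923, 0.35683450720077686], [[-0.9973477572518604, 0.07235092324609198, 0.00792433026334735], [0.07237395624313926, 0.9973740219259485, 0.0026591060479041247], [-0.0077111323682491255, 0.003225568584907722, -0.9999650664622758]]]
```

Emit:
step_arm(linear=[[0,-0.04,-0.03],[-0.02,-0.06,-0.03],[-0.02,-0.07,-0.02],[-0.02,-0.07,-0.02],[-0.02,-0.07,-0.02],[-0.02,-0.07,-0.01],[0,-0.05,0]], rot=[[0,0,0],[0,0,0],[0,0,0],[0,0,0],[0,0,0],[0,0,0],[0,0,0]])

```text
clock: 8.52
tool_pos: [0.4478, 0.0007, 0.4162]
eef_rot: [-0.001, 0.037, 0.999, 0.0]
force: [-0.6, 0.9, 0.3]
opening: 0.087
gripper_force: 0.0
```

Emit:
step_arm(linear=[[0,0,0],[0,0,0],[0,0,0],[0,0,0],[0,0,0],[0,0,0],[0,0,0],[0,0,0]], rot=[[0,0,0.23],[0,0,0.23],[0,0,0.23],[0,0,0.23],[0,0,0.23],[0,0,0.23],[0,0,0.23],[0,0,0.23]])

```text
clock: 9.52
tool_pos: [0.4474, 0.0022, 0.4155]
eef_rot: [-0.001, 0.69, 0.724, -0.001]
force: [0.8, 0.2, 0.1]
opening: 0.0866
gripper_force: 0.0
```

```bash
python3 - <<'E'
from h import *
togo([.512,-.162,.188])
im,P=cloud("side"); np.save("side1.npy",P); 
x,y,z=P[...,0],P[...,1],P[...,2]
t=(z>.03)&(z<.06)&(abs(x-.415)<.06)&(abs(y-.22)<.06)
if t.sum(): print(cv2.minEnclosingCircle(np.c_[x[t],y[t]].astype(np.float32)),np.median(z[t]),z[t].std(),t.sum())
A=np.load("side0.npy").reshape(-1,3);A=A[np.isfinite(A).all(1)]
for k in(.3,.4,.5,.6):
  g=A[(abs(A[:,0]-k)<.05)&(A[:,2]>.1)&(A[:,1]<-.2)]; print(k,g[:,1].max() if len(g) else None, np.median(g[:,1]) if len(g) else None)
E
```

```text
t 9.53 q [-0.172 -0.226  1.951 -0.     1.419 -0.219] tcp [0.4474 0.0022 0.4155] open 0.0866 gf 0.0 F [0.8 0.2 0.1]
[[-0.047  0.999 -0.003]
 [ 0.999  0.047  0.001]
 [ 0.001 -0.003 -1.   ]]
grasp [0.4469 0.0023 0.2515] togo scaled [-0.3344  0.1149  0.1265]
((0.43358567357063293, 0.23993435502052307), 0.055111128836870193) 0.0429386403135282 0.003004218179580232 823
0.3 -0.43978126217023855 -0.448678367303069
0.4 -0.44059655194788877 -0.4487143356833769
0.5 -0.44097648045656784 -0.4487898776748292
0.6 -0.44028639649717444 -0.4488465754011145
```

Emit:
step_arm(linear=[[0,0,0],[0,0,0],[0,0,0],[0,0,0]], rot=[[0,-0.2,0],[0,-0.2,0],[0,-0.2,0],[0,0,0]])

```text
clock: 10.07
tool_pos: [0.4474, 0.003, 0.4156]
eef_rot: [0.168, 0.667, 0.707, -0.161]
force: [0.1, 0.4, -0.7]
opening: 0.0867
gripper_force: 0.0
```

```bash
python3 - <<'E'
from h import *
togo([.512,-.162,.188])
E
```

```text
t 10.07 q [-0.007 -0.207  1.968 -0.479  1.376  0.028] tcp [0.4474 0.003  0.4156] open 0.0867 gf 0.0 F [ 0.1  0.4 -0.7]
[[-0.053  0.998  0.022]
 [ 0.89   0.057 -0.452]
 [-0.453 -0.004 -0.892]]
grasp [ 0.4511 -0.0712  0.2694] togo scaled [-0.0944  0.112   0.23  ]
```

```bash
cat > kin.py <<'E'
from h import *
from scipy.optimize import least_squares
def Rm(ax,t): return R.from_euler(ax,t).as_matrix()
D=[json.loads(l) for l in open("log.jsonl")]
D.append([[1.12090884,.221152243,1.52747471,0,1.39470241,-.126093994],[.19875129,.59230792,.40375493],None])
def chain(q,k):
    a,lat,h,L2,b,L3,w,e,d=k
    A=Rm('y',q[2]+q[1])@Rm('z',q[3]); B=A@Rm('y',q[4])
    el=np.array([a,lat,h])+Rm('y',q[1])@[0,0,L2]
    wr=el+Rm('y',q[1]+q[2])@[b,0,L3]
    p=wr+A@[0,w,0]+B@[e,0,d]
    Z=Rm('z',q[0]); return Z@p,Z@B@Rm('z',q[5])@C,Z@el,Z@wr
C=np.eye(3); C=np.linalg.inv(chain(D[0][0],np.zeros(9))[1])@np.array(D[0][2])
def fit():
    k0=np.array([0,.08,.3,.4,0,.4,0,0,.15]); pr=np.array([.05,.05,.1,.1,.05,.1,.03,.03,.05])
    f=lambda k: np.r_[np.concatenate([(chain(d[0],k)[0]-d[1])/.001 for d in D]),(k-k0)/pr*.3]
    return least_squares(f,k0)
r=fit(); K=r.x
lo=np.array([-2.98,-.91,.09,-1.24,.2,-2.68]);hi=np.array([2.98,2.08,2.57,4.39,2.65,2.68])
def ik(p,M,q0):
    def f(q):
        P,N,_,_=chain(q,K); return np.r_[(P-p)*10,R.from_matrix(N.T@M).as_rotvec()]
    s=least_squares(f,np.clip(q0,lo+.02,hi-.02),bounds=(lo+.01,hi-.01)); return s.x,np.linalg.norm(s.fun)
if __name__=="__main__":
    print(K.round(4)); print(C.round(2))
    for d in D:
        P,N,_,_=chain(d[0],K); print(((P-d[1])*1000).round(1), None if d[2] is None else np.degrees(R.from_matrix(N.T@np.array(d[2])).magnitude()).round(2))
E
python3 kin.py
```

```text
[ 4.000e-04  7.860e-02  3.110e-01  4.116e-01  5.240e-02  5.477e-01
 -0.000e+00  4.000e-04  1.604e-01]
[[ 0. -1. -0.]
 [ 1.  0. -0.]
 [ 0. -0.  1.]]
[-0. -0.  0.] 0.0
[0. 0. 0.] 0.0
[-0. -0. -0.] 0.0
[-0. -0.  0.] 0.0
[-0.  0. -0.] 0.0
[-0. -0.  0.] None
```

```bash
cat > search.py <<'E'
from kin import *
A=np.concatenate([np.load(n+"0.npy").reshape(-1,3) for n in("top","side")]); A=A[np.isfinite(A).all(1)]
A=A[(A[:,0]>.3)&(A[:,0]<.95)&(abs(A[:,1])<.45)&(A[:,2]>.012)&(A[:,2]<.6)]
A=A[~((np.hypot(A[:,0]-.512,A[:,1]+.162)<.022)&(A[:,2]>.08))]          # long driver
Tn=A[~((np.hypot(A[:,0]-.625,A[:,1]-.237)<.045)&(A[:,2]>.05))]         # tin gone
def clear(g,M,m=.004):
    q=(Tn-(g-M[:,2]*.164))@M; x,y,z=np.abs(q[:,0]),np.abs(q[:,1]),q[:,2]
    return int(((x<.0375+m)&(y<.095+m)&(z>-.05)&(z<.113+m)).sum())
def frame(z,d):   # gripper z and driver axis, tool y normal to both, s picks sign
    y=np.cross(z,d); y/=np.linalg.norm(y); return y
xt=np.array([.9973,-.0727,0]);yt=np.array([.0727,.9973,0]);up=np.array([0,0,1.])
drv=np.array([.512,-.162,.188]); DEL=.007; U=.175
def grasp(hd,al,s):
    z=np.array([np.cos(hd)*np.cos(al),np.sin(hd)*np.cos(al),-np.sin(al)]); y=frame(z,up)*s
    M=np.c_[np.cross(y,z),y,z]; return drv-DEL*z,M
def place(Mg,sd,tx,be=0,dz=0):
    d=sd*yt; dt=Mg.T@up                         # driver axis in tool
    # tool z has dot -sin(al) with d
    sa=-dt[2]; n=Rm('z',0)@(-up); n=R.from_rotvec(be*yt).apply(n)
    z=n*np.sqrt(1-sa*sa)-d*sa
    s=np.sign(dt[0]); y=np.cross(z,d)/np.linalg.norm(np.cross(z,d))
    yg=np.cross(Mg[:,2],up); s=np.sign(yg@Mg[:,1]); y=y*s
    M=np.c_[np.cross(y,z),y,z]
    h=np.array([.621,.2055,.0755+dz])+tx*xt+(U-.1025)*d
    return h-DEL*z,M
def qbest(g,M):
    best=None
    for q0 in ([0,0,1.8,-.5,1.4,0],[-.2,0,1.5,0,1,1.5],[-.2,0,1.5,0,1,-1.5],[.2,.2,1.6,.4,1.3,.2],[0,0,1.8,-1,1.4,2]):
        q,e=ik(g-M[:,2]*.164,M,q0)
        if e<.003:
            m=min((q-lo).min(),(hi-q).min())
            if best is None or m>best[0]: best=(m,q)
    return best
if __name__=="__main__":
    for s in(1,-1):
      for al in np.radians([15,25,35]):
        for hd in np.radians([-110,-90,-73,-50,-20,10]):
          g,M=grasp(hd,al,s); b=qbest(g,M)
          if b is None: continue
          row=[]
          for sd in(1,-1):
            for tx in(-.012,0):
              gp,Mp=place(M,sd,tx); c=qbest(gp,Mp)
              row.append((sd,tx,clear(gp,Mp), None if c is None else round(c[0],2)))
          print(s,np.degrees(al).round(),np.degrees(hd).round(),"clr",clear(g,M),"m",round(b[0],2),b[1].round(2),row)
E
python3 search.py
```

```text
1 15.0 -110.0 clr 0 m 0.15 [ 0.1   0.6   1.63 -1.09  1.74 -2.38] [(1, -0.012, 0, np.float64(1.0)), (1, 0, 0, np.float64(1.0)), (-1, -0.012, 2, None), (-1, 0, 117, None)]
1 15.0 10.0 clr 0 m 0.05 [-1.11 -0.09  2.52  1.61  1.19 -0.82] [(1, -0.012, 0, np.float64(1.0)), (1, 0, 0, np.float64(1.0)), (-1, -0.012, 2, None), (-1, 0, 117, None)]
1 25.0 -110.0 clr 0 m 0.24 [ 0.07  0.49  1.67 -0.98  1.64 -2.44] [(1, -0.012, 0, np.float64(0.87)), (1, 0, 0, np.float64(0.87)), (-1, -0.012, 5, None), (-1, 0, 210, None)]
1 25.0 -90.0 clr 0 m 0.09 [ 0.12  0.3   1.92 -1.15  1.39 -2.5 ] [(1, -0.012, 0, np.float64(0.87)), (1, 0, 0, np.float64(0.87)), (-1, -0.012, 5, None), (-1, 0, 210, None)]
1 25.0 10.0 clr 0 m 0.08 [-1.04 -0.25  2.49  1.41  1.04 -0.55] [(1, -0.012, 0, np.float64(0.87)), (1, 0, 0, np.float64(0.87)), (-1, -0.012, 5, None), (-1, 0, 210, None)]
1 35.0 -110.0 clr 0 m 0.16 [ 0.02  0.39  1.7  -0.87  1.55 -2.52] [(1, -0.012, 0, np.float64(0.75)), (1, 0, 0, np.float64(0.75)), (-1, -0.012, 12, np.float64(0.01)), (-1, 0, 337, None)]
1 35.0 -90.0 clr 0 m 0.04 [ 0.06  0.2   1.93 -1.01  1.3  -2.64] 
[... 1171 characters left out ...]
oat64(0.19)), (1, 0, 0, np.float64(0.18)), (-1, -0.012, 5, np.float64(0.82)), (-1, 0, 210, np.float64(0.86))]
-1 35.0 -110.0 clr 0 m 0.37 [ 0.02  0.39  1.7  -0.87  1.55  0.62] [(1, -0.012, 0, np.float64(0.25)), (1, 0, 0, np.float64(0.24)), (-1, -0.012, 12, np.float64(0.81)), (-1, 0, 337, np.float64(0.85))]
-1 35.0 -90.0 clr 0 m 0.23 [ 0.06  0.2   1.93 -1.01  1.3   0.5 ] [(1, -0.012, 0, np.float64(0.25)), (1, 0, 0, np.float64(0.24)), (-1, -0.012, 12, np.float64(0.81)), (-1, 0, 337, np.float64(0.85))]
-1 35.0 -73.0 clr 0 m 0.1 [ 0.04  0.02  2.13 -1.14  1.06  0.39] [(1, -0.012, 0, np.float64(0.25)), (1, 0, 0, np.float64(0.24)), (-1, -0.012, 12, np.float64(0.81)), (-1, 0, 337, np.float64(0.85))]
```

```bash
sed -i 's/drv=np.array(\[.512,-.162,.188\])/drv=np.array([.513,-.161,.188])/' search.py
cat >> search.py <<'E'
def sim(rows,q=None,p=None,M=None,v=True):
    if q is None:
        s,p,M=st(); q=np.array(s["qpos"])
    for l,w in rows:
        p=p+M@(np.array(l)*.5); M=M@R.from_rotvec(np.array(w)*np.pi/4).as_matrix()
        q2,e=ik(p,M,q); 
        if v: print(q2.round(2),"e%.3f"%e,"dq%.2f"%np.abs(q2-q).max(),"g",(p+M[:,2]*.164).round(3),"clr",clear(p+M[:,2]*.164,M))
        q=q2
    return q,p,M
E
python3 - <<'E'
from search import *
g,M=grasp(np.radians(-110),np.radians(25),1)
s,p,M0=st()
print(M.round(3),g)
W=R.from_matrix(M0@0+M0).as_matrix()
M1=M0@R.from_rotvec([0,0,-2.4]).as_matrix()
r=R.from_matrix(M1.T@M).as_rotvec(); print("rest after -2.4 z",(r/(np.pi/4)).round(3))
pre=g-M[:,2]*(.164+.09); print("pre tcp",pre,"world d",pre-p, "scaled now",(M0.T@(pre-p)/.5).round(3))
rows=[([0,0,0],[0,0,-.235])]*13+[([0,0,0],list(r/(np.pi/4)/5))]*5
q,pp,MM=sim(rows)
n=(MM.T@(pre-pp)/.5); print("then shift",n.round(3))
q,pp,MM=sim([(n/6,[0,0,0])]*6,q,pp,MM)
sim([([0,0,.03],[0,0,0])]*6,q,pp,MM)
E
```

```text
[[-0.145 -0.94  -0.31 ]
 [-0.397  0.342 -0.852]
 [ 0.906  0.    -0.423]] [ 0.51516983 -0.15503844  0.19095833]Traceback (most recent call last):
  File "<stdin>", line 5, in <module>
ValueError: matmul: Input operand 1 does not have enough dimensions (has 0, gufunc core with signature (n?,k),(k,m?)->(n?,m?) requires 1)
```

```bash
python3 - <<'E'
from search import *
g,M=grasp(np.radians(-110),np.radians(25),1)
s,p,M0=st()
M1=M0@R.from_rotvec([0,0,-.235*13*np.pi/4]).as_matrix()
r=R.from_matrix(M1.T@M).as_rotvec(); print("rest",(r/(np.pi/4)).round(3))
pre=g-M[:,2]*(.164+.09); print("pre tcp",pre,"world d",pre-p)
rows=[([0,0,0],[0,0,-.235])]*13+[([0,0,0],list(r/(np.pi/4)/5))]*5
q,pp,MM=sim(rows)
n=(MM.T@(pre-pp)/.5); print("then shift",n.round(3))
q,pp,MM=sim([(n/6,[0,0,0])]*6,q,pp,MM)
sim([([0,0,.03],[0,0,0])]*6,q,pp,MM)
E
```

```text
rest [-0.048  0.916 -0.534]
pre tcp [0.59390361 0.06128084 0.29830337] world d [ 0.14648117  0.05824247 -0.11730984]
[-0.01 -0.21  1.97 -0.48  1.38 -0.16] e0.000 dq0.18 g [ 0.451 -0.071  0.269] clr 0
[-0.01 -0.21  1.97 -0.48  1.38 -0.34] e0.000 dq0.18 g [ 0.451 -0.071  0.269] clr 0
[-0.01 -0.21  1.97 -0.48  1.38 -0.53] e0.000 dq0.18 g [ 0.451 -0.071  0.269] clr 0
[-0.01 -0.21  1.97 -0.48  1.38 -0.71] e0.000 dq0.18 g [ 0.451 -0.071  0.269] clr 0
[-0.01 -0.21  1.97 -0.48  1.38 -0.89] e0.000 dq0.18 g [ 0.451 -0.071  0.269] clr 0
[-0.01 -0.21  1.97 -0.48  1.38 -1.08] e0.000 dq0.18 g [ 0.451 -0.071  0.269] clr 0
[-0.01 -0.21  1.97 -0.48  1.38 -1.26] e0.000 dq0.18 g [ 0.451 -0.071  0.269] clr 0
[-0.01 -0.21  1.97 -0.48  1.38 -1.45] e0.000 dq0.18 g [ 0.451 -0.071  0.269] clr 0
[-0.01 -0.21  1.97 -0.48  1.38 -1.63] e0.000 dq0.18 g [ 0.451 -0.071  0.269] clr 0
[-0.01 -0.21  1.97 -0.48  1.38 -1.82] e0.000 dq0.18 g [ 0.451 -0.071  0.269] clr 0
[-0.01 -0.21  1.97 -0.48  1.38 -2.  ] e0.000 dq0.18 g [ 0.451 -0.071  0.269] clr 0
[-0.01 -0.21  1.97 -0.48  1.38 -2.19] e0.000 dq0.18 g [ 0.451 -0.071  
[... 840 characters left out ...]
q0.08 g [ 0.494 -0.098  0.268] clr 0
[ 0.17  0.45  1.6  -0.93  1.78 -2.48] e0.000 dq0.08 g [ 0.519 -0.088  0.249] clr 0
[ 0.18  0.53  1.52 -0.93  1.78 -2.47] e0.000 dq0.08 g [ 0.543 -0.078  0.229] clr 0
[ 0.16  0.52  1.55 -0.93  1.76 -2.46] e0.000 dq0.03 g [ 0.538 -0.091  0.223] clr 0
[ 0.15  0.51  1.57 -0.94  1.74 -2.46] e0.000 dq0.02 g [ 0.534 -0.104  0.216] clr 0
[ 0.13  0.51  1.6  -0.95  1.71 -2.45] e0.000 dq0.02 g [ 0.529 -0.117  0.21 ] clr 0
[ 0.11  0.5   1.62 -0.96  1.69 -2.45] e0.000 dq0.02 g [ 0.524 -0.129  0.204] clr 0
[ 0.09  0.5   1.64 -0.97  1.67 -2.45] e0.000 dq0.02 g [ 0.52  -0.142  0.197] clr 0
[ 0.07  0.49  1.66 -0.98  1.64 -2.44] e0.000 dq0.02 g [ 0.515 -0.155  0.191] clr 0
```

Emit:
step_arm(linear=[[0,0,0],[0,0,0],[0,0,0],[0,0,0],[0,0,0],[0,0,0],[0,0,0],[0,0,0]], rot=[[0,0,-0.2],[0,0,-0.23],[0,0,-0.23],[0,0,-0.23],[0,0,-0.23],[0,0,-0.23],[0,0,-0.23],[0,0,-0.23]], claw=0.62)

```text
clock: 11.08
tool_pos: [0.4477, 0.002, 0.4166]
eef_rot: [0.022, 0.043, 0.972, -0.23]
force: [-0.2, 0.0, 0.4]
opening: 0.0541
gripper_force: 0.0
```

Emit:
step_arm(linear=[[0,0,0],[0,0,0],[0,0,0],[0,0,0],[0,0,0]], rot=[[0,0,-0.23],[0,0,-0.23],[0,0,-0.23],[0,0,-0.23],[0,0,-0.2]])

```text
clock: 11.7
tool_pos: [0.4477, 0.002, 0.4166]
eef_rot: [-0.078, -0.375, 0.898, -0.218]
force: [-0.9, 0.4, 0.5]
opening: 0.0544
gripper_force: 0.0
```

```bash
cat > plan.py <<'E'
from search import *
def leg(pt,Mt,n,q=None,p=None,M=None,v=True):
    "n rows to TCP pose (pt,Mt), constant turn, straight line; rounded"
    if q is None:
        s,p,M=st(); q=np.array(s["qpos"])
    w=R.from_matrix(M.T@Mt).as_rotvec()/n; rows=[]; Mi=M
    for i in range(n):
        rows.append((np.round(Mi.T@(pt-p)/n/.5,3).tolist(),np.round(w/(np.pi/4),3).tolist())); Mi=Mi@R.from_rotvec(w).as_matrix()
    print("LINEAR",[r[0] for r in rows]); print("ROT",[r[1] for r in rows])
    return sim(rows,q,p,M,v)
E
python3 - <<'E'
from plan import *
togo([.513,-.161,.188])
g,M=grasp(np.radians(-110),np.radians(25),1)
leg(g-M[:,2]*(.164+.09),M,8)
E
```

```text
t 11.7 q [-0.01  -0.208  1.967 -0.476  1.376 -2.279] tcp [0.4477 0.002  0.4166] open 0.0544 gf 0.0 F [-0.9  0.4  0.5]
[[-0.707 -0.707  0.023]
 [-0.639  0.625 -0.45 ]
 [ 0.304 -0.332 -0.893]]
grasp [ 0.4514 -0.0718  0.2701] togo scaled [-0.0231 -0.144   0.2297]
LINEAR [[-0.044, -0.007, 0.021], [-0.045, -0.01, 0.016], [-0.046, -0.013, 0.012], [-0.046, -0.015, 0.008], [-0.046, -0.018, 0.004], [-0.044, -0.021, -0.0], [-0.043, -0.024, -0.004], [-0.041, -0.027, -0.008]]
ROT [[-0.0, 0.116, -0.081], [-0.0, 0.116, -0.081], [-0.0, 0.116, -0.081], [-0.0, 0.116, -0.081], [-0.0, 0.116, -0.081], [-0.0, 0.116, -0.081], [-0.0, 0.116, -0.081], [-0.0, 0.116, -0.081]]
[ 0.03 -0.11  1.92 -0.54  1.42 -2.28] e0.000 dq0.10 g [ 0.459 -0.074  0.261] clr 0
[ 0.06 -0.01  1.87 -0.6   1.46 -2.28] e0.000 dq0.10 g [ 0.468 -0.076  0.253] clr 0
[ 0.08  0.08  1.82 -0.65  1.51 -2.29] e0.000 dq0.10 g [ 0.478 -0.078  0.246] clr 0
[ 0.11  0.17  1.76 -0.71  1.57 -2.31] e0.000 dq0.09 g [ 0.489 -0.079  0.241] clr 0
[ 0.13  0.27  1.71 -0.76  1.62 -2.34] e0.000 dq0.09 g [ 0.5   -0.08   0.237] clr 0
[ 0.15  0.35  1.65 -0.81  1.68 -2.38] e0.000 dq0.09 g [ 0.513 -0.08   0.234] clr 0
[ 0.17  0.44  1.59 -0.87  1.73 -2.42] e0.000 dq0.09 g [ 0.527 -0.08   0.231] clr 0
[ 0.18  0.53  1.52 -0.93  1.78 -2.47] e0.000 dq0.09 g [ 0.543 -0.079  0.23 ] clr 0
```

Emit:
step_arm(linear=[[-0.044,-0.007,0.021],[-0.045,-0.01,0.016],[-0.046,-0.013,0.012],[-0.046,-0.015,0.008],[-0.046,-0.018,0.004],[-0.044,-0.021,0],[-0.043,-0.024,-0.004],[-0.041,-0.027,-0.008]], rot=[[0,0.116,-0.081],[0,0.116,-0.081],[0,0.116,-0.081],[0,0.116,-0.081],[0,0.116,-0.081],[0,0.116,-0.081],[0,0.116,-0.081],[0,0.116,-0.081]])

```text
clock: 12.7
tool_pos: [0.5952, 0.0594, 0.298]
eef_rot: [-0.443, -0.48, 0.692, -0.308]
force: [0.6, 0.7, 0.3]
opening: 0.0539
gripper_force: 0.0
```

Emit:
step_arm(linear=[[0,0,0]], rot=[[0,0,0]])

```text
clock: 12.82
tool_pos: [0.5946, 0.0596, 0.2959]
eef_rot: [-0.443, -0.48, 0.692, -0.307]
force: [-0.7, -0.1, -0.6]
opening: 0.0544
gripper_force: 0.0
```

```bash
python3 - <<'E'
from plan import *
g,M=grasp(np.radians(-110),np.radians(25),1)
togo(g,G=M)
im,P=cloud("top"); x,y,z=P[...,0],P[...,1],P[...,2]
t=(z>.212)&(z<.225)&(np.hypot(x-.513,y+.161)<.03); c=np.c_[x[t],y[t]].astype(np.float32)
if len(c): print("top",cv2.minEnclosingCircle(c),len(c))
im,P=cloud("side"); x,y,z=P[...,0],P[...,1],P[...,2]
from scipy.optimize import least_squares
t=(z>.16)&(z<.205)&(np.hypot(x-.513,y+.161)<.03); c=np.c_[x[t],y[t]]
if len(c): print("side",least_squares(lambda k:np.hypot(c[:,0]-k[0],c[:,1]-k[1])-.014,[.513,-.161],loss="soft_l1",f_scale=.001).x,len(c))
im=im.copy(); cv2.imwrite("pics/side2.png",cv2.resize(im[80:280,200:440,::-1],None,fx=2.5,fy=2.5))
E
```

```text
t 12.82 q [ 0.178  0.536  1.52  -0.927  1.787 -2.464] tcp [0.5946 0.0596 0.2959] open 0.0544 gf 0.0 F [-0.7 -0.1 -0.6]
[[-0.146 -0.937 -0.318]
 [-0.392  0.35  -0.851]
 [ 0.908  0.    -0.419]]
grasp [ 0.5425 -0.08    0.2273] togo scaled [ 0.001  -0.0013  0.1755]
rot scaled [ 0.0095 -0.0057 -0.0038]
top ((0.5130857825279236, -0.16723734140396118), 0.013534655794501305) 113
side [ 0.51489708 -0.16604116] 65
```

View pics/side2.png

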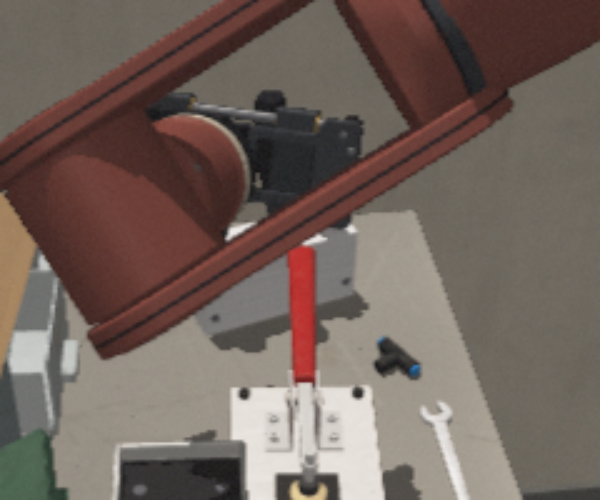

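The gripper hangs beside the stand, with the arm hiding most of the tools. The stand block is at (280,270) in the crop, and the red jig lever is well clear.

```bash
python3 - <<'E'
from plan import *
for n in("top","side"):
    P=np.load(n+"0.npy"); x,y,z=P[...,0],P[...,1],P[...,2]
    t=(z>.212)&(z<.225)&(np.hypot(x-.513,y+.164)<.03); c=np.c_[x[t],y[t]].astype(np.float32); print(n,cv2.minEnclosingCircle(c),len(c))
    t=(z>.165)&(z<.205)&(np.hypot(x-.513,y+.164)<.03); c=np.c_[x[t],y[t]]
    print(n,least_squares(lambda k:np.hypot(c[:,0]-k[0],c[:,1]-k[1])-.014,[.513,-.165],loss="soft_l1",f_scale=.001).x,len(c))
E
```

```text
top ((0.5107279419898987, -0.1625874936580658), 0.013040986843407154) 109
top [ 0.51163151 -0.16422973] 39
side ((0.5133571028709412, -0.1576610654592514), 0.012683535926043987) 77
side [ 0.51336582 -0.1618938 ] 211
```

Emit:
step_arm(linear=[[0,0,0.03],[0,0,0.04],[0,0,0.04],[0,0,0.035],[0,0,0.025],[0,0,0.01],[0,0,0]], rot=[[0,0,0],[0,0,0],[0,0,0],[0,0,0],[0,0,0],[0,0,0],[0,0,0]])

```text
clock: 13.8
tool_pos: [0.5666, -0.0171, 0.2618]
eef_rot: [-0.441, -0.479, 0.693, -0.311]
force: [-0.3, -0.2, -0.7]
opening: 0.0542
gripper_force: 0.0
```

```bash
python3 - <<'E'
from plan import *
g,M=grasp(np.radians(-110),np.radians(25),1)
togo(g+[-.0005,-.002,0],G=M)
E
```

```text
t 13.8 q [ 0.066  0.493  1.66  -0.984  1.65  -2.434] tcp [ 0.5666 -0.0171  0.2618] open 0.0542 gf 0.0 F [-0.3 -0.2 -0.7]
[[-0.152 -0.937 -0.314]
 [-0.389  0.349 -0.853]
 [ 0.908 -0.008 -0.418]]
grasp [ 0.5151 -0.1569  0.1933] togo scaled [-0.004   0.0008  0.0024]
rot scaled [ 0.0041 -0.0065 -0.0128]
```

Good. Close with a firm grip, then lift in small steps.

Emit:
step_arm(linear=[[0,0,0],[0,0,0],[0,0,0],[0,0,0],[0,0,0],[0,0,0]], rot=[[0,0,0],[0,0,0],[0,0,0],[0,0,0],[0,0,0],[0,0,0]], claw=0, squeeze=40)

```text
clock: 14.55
tool_pos: [0.5666, -0.017, 0.262]
eef_rot: [-0.441, -0.479, 0.693, -0.311]
force: [-0.0, 0.4, 0.6]
opening: 0.0271
gripper_force: 40.0
```

```bash
python3 - <<'E'
from plan import *
s,p,M=st(); togo([.5125,-.163,.188]); u=M.T@[0,0,1]; print("up scaled 10mm",(u*.02).round(4), s["wrist_torque"].round(2))
E
```

```text
t 14.55 q [ 0.066  0.493  1.66  -0.984  1.65  -2.434] tcp [ 0.5666 -0.017   0.262 ] open 0.0271 gf 40.0 F [-0.   0.4  0.6]
[[-0.152 -0.937 -0.313]
 [-0.389  0.348 -0.853]
 [ 0.908 -0.008 -0.418]]
grasp [ 0.5152 -0.1568  0.1934] togo scaled [-0.0042  0.0009  0.0168]
up scaled 10mm [ 0.0182 -0.0002 -0.0084] [ 0.54 -0.13  0.01]
```

```bash
cat > go.py <<'E'
from plan import *
def tips(p,M,dt,hoff): # tip and butt from tool pose
    h=p+M@hoff; d=M@dt; return h-d*.175,h+d*.03
E
python3 - <<'E'
from go import *
s,p,M=st(); q=np.array(s["qpos"])
dt=M.T@up; hoff=M.T@(np.array([.5125,-.163,.188])-p); hoff[1]=0; np.savez("held.npz",dt=dt,hoff=hoff,M=M); print(dt,hoff)
u=M.T@up
print("LIFT"); q1,p1,M1=sim([(np.round(u*.04,3),[0,0,0])]*6,q,p,M)
gp,Mp=place(M,1,0.0); print("place",gp,Mp.round(3)); 
pp=gp-Mp[:,2]*.164+[0,0,.07]
print("SW"); q2,p2,M2=leg(pp,Mp,16,q1,p1,M1)
# tip path
w=R.from_matrix(M1.T@Mp).as_rotvec(); print("angle",np.degrees(np.linalg.norm(w)))
for f in np.linspace(0,1,9):
    Mi=M1@R.from_rotvec(w*f).as_matrix(); pi=p1+(pp-p1)*f; a,b=tips(pi,Mi,dt,hoff); print(f,a.round(3),b.round(3))
print("DOWN");sim([([M2[2,0]*0+v for v in (M2.T@[0,0,-.07]/.5/3)],[0,0,0])]*3,q2,p2,M2)
E
```

```text
[ 0.90840882 -0.00802419 -0.41800601] [-0.00209077  0.          0.17240343]
LIFT
[ 0.07  0.46  1.66 -0.99  1.67 -2.46] e0.000 dq0.03 g [ 0.515 -0.157  0.213] clr 0
[ 0.07  0.43  1.65 -0.99  1.69 -2.49] e0.000 dq0.03 g [ 0.515 -0.156  0.233] clr 0
[ 0.07  0.41  1.65 -0.99  1.71 -2.52] e0.000 dq0.03 g [ 0.515 -0.156  0.253] clr 0
[ 0.07  0.38  1.64 -1.    1.72 -2.55] e0.000 dq0.03 g [ 0.515 -0.156  0.273] clr 0
[ 0.07  0.36  1.63 -1.    1.74 -2.57] e0.000 dq0.03 g [ 0.515 -0.156  0.293] clr 0
[ 0.07  0.33  1.62 -1.01  1.76 -2.6 ] e0.000 dq0.03 g [ 0.515 -0.155  0.313] clr 0
place [0.62648347 0.28072239 0.08185911] [[ 0.066  0.997 -0.03 ]
 [ 0.906 -0.073 -0.417]
 [-0.418  0.    -0.908]]
SW
LINEAR [[-0.028, 0.008, -0.037], [-0.027, 0.015, -0.036], [-0.024, 0.022, -0.034], [-0.021, 0.028, -0.032], [-0.016, 0.033, -0.03], [-0.01, 0.037, -0.028], [-0.004, 0.04, -0.025], [0.002, 0.042, -0.022], [0.009, 0.042, -0.02], [0.016, 0.041, -0.017], [0.023, 0.039, -0.015], [0.029, 0.035, -0.013], [0.034, 0.031, -0.012], [0.039, 0.025, -0.011], [0.042, 0.019, -0.01], [0.045, 0.012, -0.01]]
ROT [[-0.08
[... 1688 characters left out ...]

angle 168.22426381825795
0.0 [ 0.512 -0.162  0.132] [ 0.512 -0.162  0.337]
0.125 [ 0.547 -0.119  0.12 ] [ 0.497 -0.102  0.318]
0.25 [ 0.579 -0.083  0.114] [ 0.489 -0.037  0.293]
0.375 [ 0.606 -0.053  0.115] [0.49  0.029 0.263]
0.5 [ 0.625 -0.025  0.12 ] [0.503 0.095 0.232]
0.625 [0.636 0.002 0.128] [0.525 0.158 0.203]
0.75 [0.636 0.03  0.137] [0.555 0.214 0.177]
0.875 [0.629 0.063 0.143] [0.591 0.264 0.157]
1.0 [0.615 0.101 0.145] [0.628 0.305 0.145]
DOWN
[ 0.48  0.65  1.23 -0.37  1.5   0.62] e0.000 dq0.03 g [0.627 0.281 0.128] clr 0
[ 0.48  0.67  1.24 -0.37  1.47  0.63] e0.000 dq0.03 g [0.627 0.281 0.105] clr 0
[ 0.48  0.7   1.24 -0.37  1.44  0.64] e0.000 dq0.03 g [0.627 0.281 0.082] clr 0
```

Emit:
step_arm(linear=[[0.018,0,-0.008],[0.036,0,-0.017],[0.036,0,-0.017],[0.036,0,-0.017],[0.036,0,-0.017],[0.027,0,-0.013],[0,0,0]], rot=[[0,0,0],[0,0,0],[0,0,0],[0,0,0],[0,0,0],[0,0,0],[0,0,0]])

```text
clock: 15.42
tool_pos: [0.5664, -0.0158, 0.3681]
eef_rot: [-0.44, -0.478, 0.693, -0.311]
force: [-1.0, -0.1, -0.5]
opening: 0.0273
gripper_force: 40.0
```

```bash
python3 - <<'E'
from go import *
togo([.5125,-.163,.293])
s,p,M=st(); q=np.array(s["qpos"])
h=np.load("held.npz"); print(tips(p,M,h["dt"],h["hoff"]))
for n in("top","side"):
    im,P=cloud(n); cv2.imwrite(f"pics/{n}3.png",im[...,::-1]) 
v=np.round(M.T@[0,.02,0]/.5,3); print(v); q1,p1,M1=sim([(v,[0,0,0])]*4,q,p,M)
gp,Mp=place(h["M"],1,0.0)
pp=gp-Mp[:,2]*.164+[0,0,.07]
q2,p2,M2=leg(pp,Mp,16,q1,p1,M1)
w=R.from_matrix(M1.T@Mp).as_rotvec()
for f in np.linspace(0,1,9):
    Mi=M1@R.from_rotvec(w*f).as_matrix(); pi=p1+(pp-p1)*f; a,b=tips(pi,Mi,h["dt"],h["hoff"]); print(f,a.round(3),b.round(3))
E
cd pics; python3 -c "
import cv2;cv2.imwrite('side3c.png',cv2.resize(cv2.imread('side3.png')[80:240,220:420],None,fx=3,fy=3))"
```

```text
t 15.43 q [ 0.068  0.347  1.626 -1.002  1.748 -2.582] tcp [ 0.5664 -0.0158  0.3681] open 0.0273 gf 40.0 F [-1.  -0.1 -0.5]
[[-0.155 -0.937 -0.312]
 [-0.389  0.348 -0.853]
 [ 0.908 -0.011 -0.419]]
grasp [ 0.5152 -0.1556  0.2994] togo scaled [-0.005   0.0001  0.0196]
(array([ 0.51341076, -0.16194269,  0.11895152]), array([ 0.51283728, -0.16195649,  0.32395072]))
[-0.016  0.014 -0.034]
[ 0.1   0.36  1.61 -0.99  1.77 -2.57] e0.000 dq0.03 g [ 0.515 -0.136  0.299] clr 0
[ 0.13  0.37  1.6  -0.97  1.8  -2.55] e0.000 dq0.03 g [ 0.515 -0.116  0.299] clr 0
[ 0.16  0.38  1.59 -0.96  1.82 -2.54] e0.000 dq0.03 g [ 0.515 -0.095  0.299] clr 0
[ 0.19  0.39  1.57 -0.94  1.85 -2.52] e0.000 dq0.03 g [ 0.515 -0.075  0.299] clr 0
LINEAR [[-0.023, 0.005, -0.029], [-0.022, 0.011, -0.029], [-0.02, 0.016, -0.027], [-0.017, 0.021, -0.026], [-0.014, 0.025, -0.024], [-0.01, 0.029, -0.022], [-0.005, 0.031, -0.02], [0.0, 0.033, -0.018], [0.006, 0.033, -0.016], [0.011, 0.033, -0.014], [0.016, 0.031, -0.012], [0.021, 0.029, -0.011], [0.026, 0.026, -0.009], [0.03, 0.021, -0.008], [0.033, 0.016, -0.008], [0.035, 0.011
[... 1428 characters left out ...]
0 dq0.19 g [0.583 0.232 0.167] clr 0
[ 0.42  0.6   1.25 -0.3   1.62  0.21] e0.000 dq0.19 g [0.597 0.25  0.16 ] clr 0
[ 0.45  0.61  1.23 -0.33  1.57  0.41] e0.000 dq0.20 g [0.612 0.266 0.155] clr 0
[ 0.48  0.63  1.22 -0.37  1.53  0.61] e0.000 dq0.20 g [0.626 0.281 0.152] clr 0
0.0 [ 0.513 -0.082  0.118] [ 0.513 -0.082  0.323]
0.125 [ 0.547 -0.049  0.108] [ 0.497 -0.032  0.306]
0.25 [ 0.58  -0.024  0.104] [0.489 0.023 0.282]
0.375 [ 0.606 -0.003  0.106] [0.491 0.079 0.254]
0.5 [0.626 0.015 0.113] [0.503 0.135 0.225]
0.625 [0.636 0.032 0.123] [0.525 0.187 0.197]
0.75 [0.637 0.05  0.133] [0.555 0.234 0.174]
0.875 [0.629 0.072 0.141] [0.591 0.273 0.156]
1.0 [0.615 0.101 0.145] [0.628 0.305 0.145]
```

View pics/side3c.png

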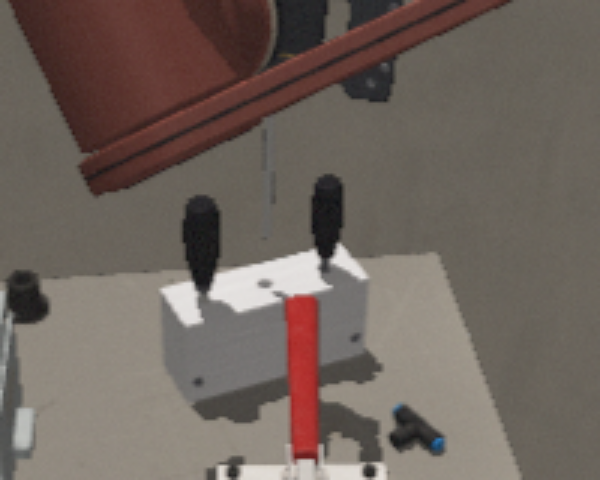

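The driver is out: its tip is at (265,238) in the crop, above the empty pocket at (265,283). The other two tools still stand.

Emit:
step_arm(linear=[[-0.016,0.014,-0.034],[-0.016,0.014,-0.034],[-0.016,0.014,-0.034],[-0.016,0.014,-0.034]], rot=[[0,0,0],[0,0,0],[0,0,0],[0,0,0]])

```text
clock: 16.02
tool_pos: [0.5661, 0.0662, 0.3653]
eef_rot: [-0.441, -0.479, 0.692, -0.311]
force: [0.2, -1.8, -1.1]
opening: 0.0271
gripper_force: 40.1
```

Emit:
step_arm(linear=[[-0.023,0.005,-0.029],[-0.022,0.011,-0.029],[-0.02,0.016,-0.027],[-0.017,0.021,-0.026],[-0.014,0.025,-0.024],[-0.01,0.029,-0.022],[-0.005,0.031,-0.02],[0,0.033,-0.018]], rot=[[-0.081,-0.023,0.218],[-0.081,-0.023,0.218],[-0.081,-0.023,0.218],[-0.081,-0.023,0.218],[-0.081,-0.023,0.218],[-0.081,-0.023,0.218],[-0.081,-0.023,0.218],[-0.081,-0.023,0.218]])

```text
clock: 17.02
tool_pos: [0.5982, 0.2087, 0.3315]
eef_rot: [-0.198, 0.162, 0.915, -0.314]
force: [-0.8, -0.7, -1.6]
opening: 0.0272
gripper_force: 40.0
```

```bash
python3 - <<'E'
from go import *
togo([.5125,-.163,.293])
h=np.load("held.npz"); gp,Mp=place(h["M"],1,0.0)
leg(gp-Mp[:,2]*.164+[0,0,.07],Mp,8)
E
```

```text
t 17.02 q [ 0.3    0.565  1.304 -0.384  1.933 -0.934] tcp [0.5982 0.2087 0.3315] open 0.0272 gf 39.98 F [-0.8 -0.7 -1.6]
[[-0.87   0.171 -0.463]
 [ 0.42   0.751 -0.51 ]
 [ 0.26  -0.638 -0.725]]
grasp [0.5223 0.1251 0.2126] togo scaled [-0.183  -0.5385  0.1862]
LINEAR [[0.006, 0.033, -0.016], [0.011, 0.032, -0.014], [0.016, 0.031, -0.013], [0.021, 0.028, -0.011], [0.025, 0.025, -0.01], [0.029, 0.021, -0.009], [0.032, 0.016, -0.008], [0.034, 0.011, -0.008]]
ROT [[-0.08, -0.023, 0.217], [-0.08, -0.023, 0.217], [-0.08, -0.023, 0.217], [-0.08, -0.023, 0.217], [-0.08, -0.023, 0.217], [-0.08, -0.023, 0.217], [-0.08, -0.023, 0.217], [-0.08, -0.023, 0.217]]
[ 0.32  0.57  1.29 -0.34  1.89 -0.74] e0.000 dq0.19 g [0.531 0.149 0.202] clr 0
[ 0.33  0.57  1.28 -0.31  1.84 -0.55] e0.000 dq0.19 g [0.542 0.171 0.191] clr 0
[ 0.35  0.58  1.27 -0.28  1.79 -0.36] e0.000 dq0.19 g [0.555 0.193 0.182] clr 0
[ 0.37  0.58  1.26 -0.28  1.73 -0.17] e0.000 dq0.19 g [0.568 0.213 0.173] clr 0
[ 0.4   0.59  1.25 -0.28  1.68  0.02] e0.000 dq0.19 g [0.582 0.232 0.166] clr 0
[ 0.42  0.6   1.24 -0.3   1.62  0.21] e0.000 dq0.19 g [0.597 0.25  0.16 ] clr 0
[ 0.45  0.61  1.23 -0.33  1.58  0.41] e0.000 dq0.19 g [0.611 0.266 0.156] clr 0
[ 0.48  0.63  1.21 -0.37  1.54  0.6 ] e0.000 dq0.20 g [0.625 0.281 0.152] clr 0
```

Emit:
step_arm(linear=[[0.006,0.033,-0.016],[0.011,0.032,-0.014],[0.016,0.031,-0.013],[0.021,0.028,-0.011],[0.025,0.025,-0.01],[0.029,0.021,-0.009],[0.032,0.016,-0.008],[0.034,0.011,-0.008]], rot=[[-0.08,-0.023,0.217],[-0.08,-0.023,0.217],[-0.08,-0.023,0.217],[-0.08,-0.023,0.217],[-0.08,-0.023,0.217],[-0.08,-0.023,0.217],[-0.08,-0.023,0.217],[-0.08,-0.023,0.217]])

```text
clock: 18.02
tool_pos: [0.6296, 0.3493, 0.3014]
eef_rot: [0.145, 0.715, 0.666, -0.157]
force: [0.3, -0.2, -1.2]
opening: 0.0271
gripper_force: 40.0
```

Emit:
step_arm(linear=[[0,0,0],[0,0,0]], rot=[[0,0,0],[0,0,0]])

```text
clock: 18.27
tool_pos: [0.6296, 0.3478, 0.3015]
eef_rot: [0.144, 0.712, 0.669, -0.159]
force: [-0.3, 0.5, -0.6]
opening: 0.0272
gripper_force: 40.0
```

```bash
python3 - <<'E'
from go import *
h=np.load("held.npz"); gp,Mp=place(h["M"],1,0.0)
togo(gp,G=Mp); s,p,M=st(); print("place",gp.round(4)); print("tip,butt",tips(p,M,h["dt"],h["hoff"]))
for n in("top","side"):
    im,P=cloud(n); cv2.imwrite(f"pics/{n}4.png",cv2.resize((im[110:230,170:350] if n=="top" else im[180:400,180:420])[...,::-1],None,fx=2.5,fy=2.5)); np.save(n+"4.npy",P)
    x,y,z=P[...,0],P[...,1],P[...,2]; t=(z>.12)&(z<.17)&(y>.08)&(y<.21)&(abs(x-.62)<.03); c=P[t]; print(n,len(c))
    for a in np.arange(.09,.2,.02):
        k=c[abs(c[:,1]-a)<.01]
        if len(k): print(round(a,2),len(k),np.median(k,0).round(4), k[:,2].max().round(4))
E
python3 - <<'E'
import cv2,numpy as np
a=cv2.imread('pics/top4.png');b=cv2.imread('pics/side4.png');print(a.shape,b.shape)
b=cv2.resize(b,None,fx=.5,fy=.5);H=max(a.shape[0],b.shape[0]);f=lambda m:np.pad(m,((0,H-m.shape[0]),(0,0),(0,0)))
cv2.imwrite('pics/both4.png',np.hstack([f(a),f(b)]))
E
```

```text
t 18.27 q [ 0.475  0.626  1.217 -0.363  1.54   0.593] tcp [0.6296 0.3478 0.3015] open 0.0272 gf 39.98 F [-0.3  0.5 -0.6]
[[ 0.055  0.998 -0.035]
 [ 0.906 -0.064 -0.417]
 [-0.419 -0.009 -0.908]]
grasp [0.6239 0.2793 0.1526] togo scaled [0.062  0.0061 0.1271]
rot scaled [-0.0056  0.001   0.0141]
place [0.6265 0.2807 0.0819]
tip,butt (array([0.6136533 , 0.09921938, 0.14593541]), array([0.6252272 , 0.30389235, 0.1457986 ]))
top 162
0.09 3 [0.609  0.0986 0.1417] 0.1436
0.11 27 [0.6083 0.1103 0.1443] 0.1491
0.13 29 [0.6104 0.1294 0.1452] 0.1495
0.15 27 [0.611  0.1509 0.1452] 0.1486
0.17 30 [0.613  0.1687 0.1451] 0.15
0.19 29 [0.6133 0.1904 0.1461] 0.1498
side 0
(300, 450, 3) (550, 600, 3)
```

View pics/both4.png

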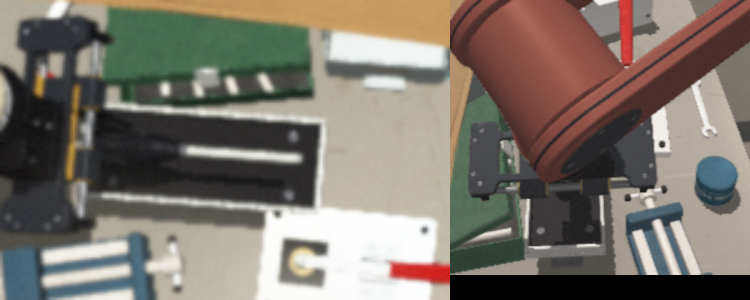

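The top view shows the driver level, with its shaft from (185,150) to (300,158) inside the tray outline. In the side view the tin stands upright on the bench at (715,178).

Emit:
step_arm(linear=[[0.011,0.006,0.024],[0.013,0,0.028],[0.013,0,0.028],[0.011,0,0.024],[0.007,0,0.015],[0,0,0],[0,0,0]], rot=[[0,0,0],[0,0,0],[0,0,0],[0,0,0],[0,0,0],[0,0,0],[0,0,0]])

```text
clock: 19.25
tool_pos: [0.6329, 0.3477, 0.2368]
eef_rot: [0.144, 0.713, 0.667, -0.158]
force: [0.2, 0.5, 0.0]
opening: 0.0273
gripper_force: 40.0
```

```bash
python3 - <<'E'
from go import *
h=np.load("held.npz"); gp,Mp=place(h["M"],1,0.0)
togo(gp,G=Mp); s,p,M=st(); print("tip,butt",tips(p,M,h["dt"],h["hoff"]))
E
```

```text
t 19.25 q [ 0.473  0.696  1.24  -0.367  1.45   0.629] tcp [0.6329 0.3477 0.2368] open 0.0273 gf 39.98 F [0.2 0.5 0. ]
[[ 0.059  0.998 -0.032]
 [ 0.907 -0.067 -0.417]
 [-0.418 -0.004 -0.909]]
grasp [0.6276 0.2794 0.0878] togo scaled [ 0.0072 -0.0024  0.0098]
rot scaled [-0.0023 -0.0003  0.0085]
tip,butt (array([0.61684503, 0.09931071, 0.08098901]), array([0.62901556, 0.30394911, 0.08104805]))
```

Emit:
step_arm(linear=[[0.002,0,0.004],[0.002,0,0.004],[0.001,0,0.003],[0,0,0],[0,0,0]], rot=[[0,0,0],[0,0,0],[0,0,0],[0,0,0],[0,0,0]])

```text
clock: 19.88
tool_pos: [0.6329, 0.3481, 0.2333]
eef_rot: [0.145, 0.713, 0.667, -0.158]
force: [-4.2, 0.2, 11.5]
opening: 0.0269
gripper_force: 40.0
```

Emit:
step_arm(linear=[[0,0,0],[0,0,0],[0,0,0],[0,0,0]], rot=[[0,0,0],[0,0,0],[0,0,0],[0,0,0]], claw=0.45)

```text
clock: 20.38
tool_pos: [0.6326, 0.3475, 0.23]
eef_rot: [0.144, 0.713, 0.667, -0.158]
force: [0.1, -0.9, 1.7]
opening: 0.0389
gripper_force: 0.8
```

Emit:
step_arm(linear=[[0,0,-0.01],[0,0,-0.03],[0,0,-0.05],[0,0,-0.06],[0,0,-0.06],[0,0,-0.06],[0,0,-0.06],[0,0,0]], rot=[[0,0,0],[0,0,0],[0,0,0],[0,0,0],[0,0,0],[0,0,0],[0,0,0],[0,0,0]])

```text
clock: 21.38
tool_pos: [0.6383, 0.4177, 0.3845]
eef_rot: [0.145, 0.714, 0.668, -0.155]
force: [-0.1, 0.5, 0.0]
opening: 0.0391
gripper_force: 0.0
```

```bash
python3 - <<'E'
from go import *
togo([.6,.2,.2])
im,P=cloud("top"); cv2.imwrite("pics/top5.png",cv2.resize(im[110:270,170:430,::-1],None,fx=2.5,fy=2.5))
x,y,z=P[...,0],P[...,1],P[...,2]; t=(z>.066)&(z<.1)&(y>.09)&(y<.32)&(abs(x-.62-(y-.2)*.073)<.036); c=P[t]
for a in np.arange(.09,.32,.02):
    k=c[abs(c[:,1]-a)<.01]
    if len(k): print(round(a,2),len(k),np.median(k,0).round(4), k[:,2].max().round(4))
E
```

```text
t 21.38 q [ 0.548  0.683  0.975 -0.35   1.73   0.601] tcp [0.6383 0.4177 0.3845] open 0.0391 gf 0.0 F [-0.1  0.5  0. ]
[[ 0.06   0.998 -0.027]
 [ 0.908 -0.066 -0.414]
 [-0.414  0.001 -0.91 ]]
grasp [0.6339 0.3499 0.2352] togo scaled [-0.2472 -0.0478  0.1899]
0.09 4 [0.6086 0.0977 0.0672] 0.0697
0.11 29 [0.612  0.1118 0.0692] 0.0729
0.13 30 [0.6121 0.1317 0.0698] 0.0741
0.15 29 [0.6143 0.1498 0.0714] 0.0797
0.17 33 [0.6164 0.1705 0.0729] 0.0774
0.19 35 [0.6164 0.1921 0.0734] 0.0797
0.21 48 [0.6182 0.2117 0.0788] 0.0855
0.23 88 [0.6194 0.2311 0.0839] 0.092
0.25 101 [0.6194 0.2506 0.0868] 0.0951
0.27 95 [0.6213 0.2702 0.0891] 0.0967
0.29 85 [0.6235 0.2893 0.089 ] 0.0967
0.31 15 [0.6293 0.3017 0.0684] 0.0899
```

View pics/top5.png

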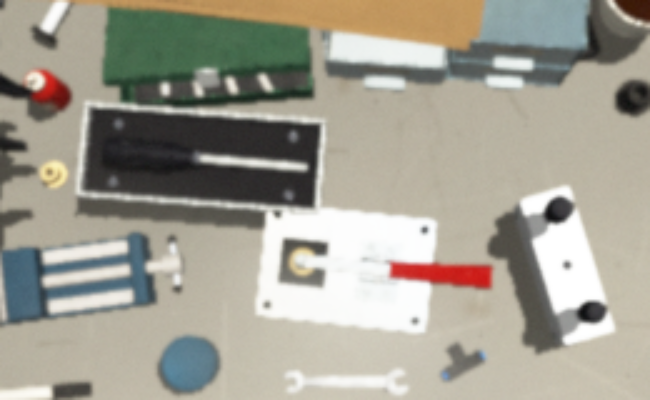

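The driver lies in the tray, handle at (150,155) and tip at (305,167). The tin stands on the bench at (190,362), the other two tools still stand at (558,209) and (592,312), and the arm is clear.

```bash
python3 -c "
from cell import *
print(sign_off())"
```

```text
the job is handed in; nothing more can be done
None
```

The job is handed in, though no verdict came back: in the last picture the tin stands on the bench clear of the tray, the long screwdriver lies flat in the tray, and the other two tools still stand in the stand, at about 21 s of the 53 s allowed.

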